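# Re-sort the reagent containers on their weighing pads

## Robot

A 6-joint arm with a two-finger parallel gripper is mounted at the origin on the work surface. World frame = base frame: x ahead of the robot, y to its left, z up, the work surface at z = 0. Lengths are in m, angles in degrees, forces in N, time in s.
With the tool pointing down it reaches from about 0.25 to 0.725 m from the base axis. Payload 9.7 kg.
Tool frame: the origin (TCP) lies on the centre line of the jaws, within the pads' length; the fingertips stand 19 mm ahead of it and the grasp point (between the pads) is the TCP (bot.tcp_to_tips is the z of the fingertips in the tool frame, in m); z points along the fingers, y is the line along which they close (so a half turn about z gives the same grasp; the last joint's range is limited). The gripper opens to 85 mm and grips with 20 to 120 N. Pads are 22 mm wide; open, the fingers measure 114 mm over their backs; the gripper's body (76 mm by 85 mm) begins 54 mm behind the grasp point. The pads swing forward as they close: fully open they stand 13 mm farther back than shut.
Start: joints at [-64.744, 4.979, 10.078, 95.1, 0, 90], TCP at [0.235, -0.497, 0.25] pointing down, gripper open.
Joint ranges: [-179.16, 179.16], [-48.56, 103.87], [-65.8, 70.77], [-126.05, 130.52], [-82.76, 87.17], [-180, 180]. Speed limits (degrees/s): [127.2, 127.2, 147.25, 180, 180, 180].

## Interface

Orientations are given as [roll, pitch, yaw] about the fixed x, y, z axes, in that order (R = Rz(yaw) Ry(pitch) Rx(roll)).
In Python, from workcell import bot gives the robot as it stands. The module is installed in compiled form; this text tells all that it offers.
- The arm moves only by the tool play_rows, never from a script. Its argument "increments" is a list of rows, each an object with "slide": the shift along the tool's x, y, z in mm, a list of three; "angular": the turn, a rotation vector about the tool's x, y, z in degrees, a list of three; "claw": the opening, from -1 (shut) to 1 (fully open). In form: [{"slide": [x, y, z], "angular": [rx, ry, rz], "claw": claw}, ...]. A call has 1 to 8 rows; each row shifts and turns the commanded pose from where the row before left it, along the tool's axes as they then stand; what a row does not reach is not made up. A row lasts 1/10 s, in which the tool goes at most 50 mm and 8.59 degrees, less where a joint would pass 70% of its speed; a pose out of reach is approached as far as the arm can. A call is refused whole if a number of a shift passes 50 or a number of a turn 8.59, either way. A call with a gripper value outside its range is refused whole. The fingers move at their own pace and stop on an object; "squeeze" is the grip in N (left out, the last holds). Time passes only in rows, so rows that do not move let the fingers close. It gives the time, the measured TCP pose, the force, the opening and the grip force at its end, in the units of the state.
- bot.get_obs(): the state, without advancing time (a new reading comes with each control period).
- bot.camera(name): name is "scene" or "top" or "wrist"; returns the picture (480x640x3 uint8, red, green, blue); there is no depth.
- bot.camera_info(name): a dict with "fovy" (degrees; the focal length in pixels is half the picture's height over the tangent of half this angle, whatever the lens; pixels are square), "cx", "cy" (the principal point, pixels), "R" (3x3) and "t" (3): a world point X has camera coordinates R X + t. Camera axes: x right, y down, z forward; pixel columns grow to the right and rows downward; lengths in m; the calibration is good to about 2 mm. A picture is of the moment at which its call begins: read the wrist's pose just before it. camera_info takes no time and is no camera call; for the wrist camera it gives the pose at the moment of the call.
- bot.job_done(): hands the job in; it is judged then, once.
The state is a dict: "time": time; "q": joint angles; "qd": joint speeds; "joint_efforts": joint torques, N m; "ee_pos": TCP position; "tcp_rot": TCP orientation; "wrist_force": force on the tool from outside, world axes, zero at the start; "torque": the same for the moment, N m; "opening": finger opening in m; "grasp_force": force on a finger pad.
Only numpy, scipy, OpenCV 4.12 (cv2) and the standard library are available. Lean on these libraries where they do the work, as an engineer would, in place of code of your own. Each camera call takes 0.05 s, during which the arm holds its last target. There are 200 camera calls.

## Task

Four reagent containers stand on each other's weighing pads: move each onto the pad of its own outline (round, square, oblong, wedge), upright, centred and turned to line up with the pad, the wedge's narrow end over the pad's narrow end. Use the empty drip tray as the free spot on the way; set containers down without dropping them, only in the tray or on pads, never on the bare bench, and leave the tip box, beaker and jar where they are.

Things in the scene. Friction and masses are not known exactly. Their poses are not given: they have to be found in the camera images.
- round_bottle_mid (a point): round white bottle with a grey cap: body 50 mm in diameter and straight up to 70 mm, 94 mm tall overall, about 0.16 kg, loose; it starts upright on the wrong pad. Origin on its vertical axis, 47 mm above its underside (half-way up); z is up
- square_bottle_mid (a point): square white bottle with a round grey cap: body 46 x 46 mm and 74 mm tall, cap on top, 94 mm tall overall, about 0.16 kg, loose; it starts upright on the wrong pad. Origin on its vertical axis, 47 mm above its underside (half-way up); z is up, x and y run square to its sides (each side is alike)
- oblong_bottle_mid (a point): oblong white bottle with a round grey cap: body 72 mm long (its x) by 36 mm wide (its y) and 74 mm tall, cap on top, 94 mm tall overall, about 0.16 kg, loose; it starts upright on the wrong pad. Origin on its vertical axis, 47 mm above its underside (half-way up); z is up
- cartridge_grip (a point): wedge-shaped white cartridge, loose, 0.16 kg, upright on the wrong pad: body 44 mm tall, narrowing from 64 mm wide at its flat wide end (x = -30 mm) to 20 mm at its blunt nose (x = +46 mm); on top an upright grey grip fin 40 (x) by 14 (y) mm, reaching from 44 to 94 mm above the underside. Origin in the fin, on its vertical axis, 72 mm above the underside: grip the fin there, across y
- cartridge_nose (a point): the middle of the blunt nose face of the wedge-shaped cartridge (46 mm ahead of its fin's axis along its x, 22 mm above its underside)
- round_pad: a flat dark grey pad fixed on the bench, 6 mm thick, round, 76 mm in diameter: the place of the round bottle. Origin at the centre of its underside, on the bench
- square_pad: a flat dark grey pad fixed on the bench, 6 mm thick, square, 72 x 72 mm, sides along its x and y: the place of the square bottle. Origin at the centre of its underside, on the bench
- oblong_pad: a flat dark grey pad fixed on the bench, 6 mm thick, oblong, 94 mm (x) by 58 mm (y): the place of the oblong bottle. Origin at the centre of its underside, on the bench
- wedge_pad: a flat dark grey pad fixed on the bench, 6 mm thick, wedge-shaped: it narrows from 94 mm wide at x = -41 mm to 36 mm wide at its nose, x = +57 mm: the place of the wedge-shaped cartridge, whose axis belongs over this origin with its nose the same way. Origin at the centre of its underside, on the bench, under the point where the cartridge's fin axis belongs
- drip_tray: empty square steel drip tray fixed on the bench, 124 x 124 mm outside, 116 x 116 mm inside, floor 6 mm thick, rim 12 mm above the bench: the free spot. Origin at the centre of its underside, on the bench
- tip_box: bystander: box of pipette tips, 120 x 85 mm and 58 mm tall, blue and white. Origin at the centre of its underside
- beaker: bystander: glass beaker, 72 mm in diameter, 85 mm tall. Origin at the centre of its underside
- jar: bystander: amber glass jar, 56 mm in diameter, 70 mm tall. Origin at the centre of its underside
Not all that is in view belongs to the job. What is shaped like the part that bears square_bottle_mid but blue is not meant.

How it is judged (in metres and radians):
On the way:
1. one of the four containers stands upright and released in the drip tray (((horizontal distance between round_bottle_mid and drip_tray below 0.035 m and height (world z) of round_bottle_mid between 0.05 and 0.057 m and angle between round_bottle_mid's own z axis and vertical below 0.1 rad and linear speed of round_bottle below 0.03 m/s and contact force between the fingers and round_bottle below 0.1 N) or (horizontal distance between square_bottle_mid and drip_tray below 0.035 m and height (world z) of square_bottle_mid between 0.05 and 0.057 m and angle between square_bottle_mid's own z axis and vertical below 0.1 rad and linear speed of square_bottle below 0.03 m/s and contact force between the fingers and square_bottle below 0.1 N) or (horizontal distance between oblong_bottle_mid and drip_tray below 0.035 m and height (world z) of oblong_bottle_mid between 0.05 and 0.057 m and angle between oblong_bottle_mid's own z axis and vertical below 0.1 rad and linear speed of oblong_bottle below 0.03 m/s and contact force between the fingers and oblong_bottle below 0.1 N) or (horizontal distance between cartridge_grip and drip_tray below 0.035 m and height (world z) of cartridge_grip between 0.075 and 0.082 m and angle between cartridge_grip's own z axis and vertical below 0.1 rad and linear speed of cartridge below 0.03 m/s and contact force between the fingers and cartridge below 0.1 N))), for 0.2 s.
At the end, for the whole second after the job is handed in: each container stands upright (0.1 rad), at rest and released on the pad of its own outline, within 15 mm of the pad's centre; square, oblong and wedge are turned within 0.26 rad of their pads (square: any quarter turn; oblong: either way round; wedge: nose to nose) (horizontal distance between round_bottle_mid and round_pad below 0.015 m and height (world z) of round_bottle_mid between 0.05 and 0.057 m and angle between each of round_bottle_mid, square_bottle_mid, oblong_bottle_mid, cartridge_grip's own z axis and vertical below 0.1 rad and linear speed of each of round_bottle, square_bottle, oblong_bottle, cartridge below 0.03 m/s and contact force between the fingers and round_bottle below 0.1 N and horizontal distance between square_bottle_mid and square_pad below 0.015 m and height (world z) of square_bottle_mid between 0.05 and 0.057 m and contact force between the fingers and square_bottle below 0.1 N and horizontal distance between oblong_bottle_mid and oblong_pad below 0.015 m and height (world z) of oblong_bottle_mid between 0.05 and 0.057 m and contact force between the fingers and oblong_bottle below 0.1 N and horizontal distance between cartridge_grip and wedge_pad below 0.015 m and height (world z) of cartridge_grip between 0.075 and 0.082 m and contact force between the fingers and cartridge below 0.1 N and angle between the x axis of oblong_bottle_mid and the x axis of oblong_pad, either way round below 0.26 rad and (angle between the x axis of square_bottle_mid and the x axis of square_pad, either way round below 0.26 rad or angle between the x axis of square_bottle_mid and the y axis of square_pad, either way round below 0.26 rad) and angle between the x axis of cartridge_grip and the x axis of wedge_pad, either way round below 0.26 rad and x of cartridge_nose in the frame of wedge_pad above 0.02 m); the robot touches nothing.
It fails at once if a container stands or lies on the bare bench (height (world z) of any of round_bottle_mid, square_bottle_mid, oblong_bottle_mid below 0.05 m or height (world z) of cartridge_grip below 0.075 m).
It fails at once if a container is tipped over (angle between any of round_bottle_mid, square_bottle_mid, oblong_bottle_mid, cartridge_grip's own z axis and vertical above 0.6 rad).
It fails at once if a container is dropped from more than about 25 mm ((linear speed of round_bottle above 0.7 m/s and contact force between the fingers and round_bottle below 0.05 N) or (linear speed of square_bottle above 0.7 m/s and contact force between the fingers and square_bottle below 0.05 N) or (linear speed of oblong_bottle above 0.7 m/s and contact force between the fingers and oblong_bottle below 0.05 N) or (linear speed of cartridge above 0.7 m/s and contact force between the fingers and cartridge below 0.05 N)).
It fails at once if the tip box, beaker or jar is shifted by more than 20 mm (distance of any of tip_box, beaker, jar from where it was at the start of the episode above 0.02 m).
It also fails if it takes over 141 s, if anything falls off the work surface, if the arm or the gripper's body presses on something with over 40 N, if the wrist force passes 120 N, or if a joint passes its speed limit or range.

## Working session

There is one attempt and no reset: what is moved stays moved. The work goes in short steps, Python scripts to look and compute and a tool call to move; the robot and the scene stay as the last step left them, time stands still between calls to the robot, and variables do not carry over. Pictures are saved under pics/ and viewed, at most 14 in all, crops included, and the job is handed in when it is done.

Besides the shell and the picture viewer there is one more tool, called after "Request:" by a JSON object that holds its "api" and its "payload", one argument or row to a line. play_rows: Moves the arm, as the interface text tells. Its arguments: {"type":"object","properties":{"increments":{"type":"array"},"squeeze":{"type":"number"}},"required":["increments"]}

```bash
mkdir -p pics; python3 - <<'E'
from workcell import bot
import cv2
print(bot.get_obs())
for n in("top","scene"):
    i=bot.camera_info(n);print(n,i)
    cv2.imwrite(f"pics/{n}0.png",bot.camera(n)[:,:,::-1])
E
```

```text
{'time': 0.0, 'q': array([-6.47445909e+01,  5.00944935e+00,  1.00346853e+01,  9.51002844e+01,
       -5.14354382e-04,  9.00007221e+01]), 'qd': array([-0.0568119 ,  0.05442178, -0.0566345 , -0.04871341,  0.04472047,
       -0.02535817]), 'joint_efforts': array([ 1.10652963e-03, -5.20389211e+01,  4.64800107e+01,  1.63824070e-02,
       -8.62715228e-05,  1.01679910e-05]), 'ee_pos': array([ 0.23456776, -0.49723873,  0.24960097]), 'tcp_rot': array([-1.79924952e+02,  5.15299809e-04,  2.52546876e+01]), 'wrist_force': array([ 0.23061359, -0.57897055,  0.4727786 ]), 'torque': array([0.05104863, 0.03625649, 0.01006777]), 'grasp_force': 0.0, 'opening': 0.08553057644128538}
top {'fovy': 49.44623073608456, 'cx': 324.5447089599565, 'cy': 237.6853882827401, 'R': array([[ 0.02045291, -0.99975737,  0.00817808],
       [-0.98339945, -0.02159202, -0.18016468],
       [ 0.18029755, -0.00435742, -0.98360246]]), 't': array([0.00874491, 0.54581533, 1.10495052])}
scene {'fovy': 54.11421614709176, 'cx': 324.1491494508237, 'cy': 232.73548870590724, 'R': array([[ 0.31725256,  0.94834059, -0.00096481],
       [ 0.64618451, -0.21691537, -0.73170574],
       [-0.69411554,  0.23151207, -0.68161996]]), 't': array([-0.19562627, -0.28187481,  1.31101961])}
```

View pics/top0.png

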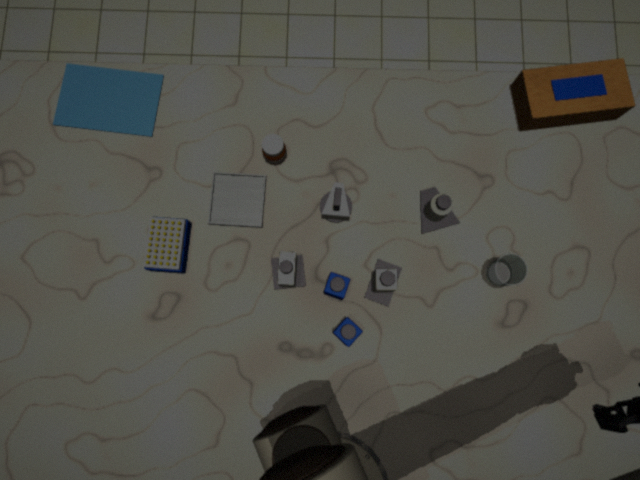

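View pics/scene0.png

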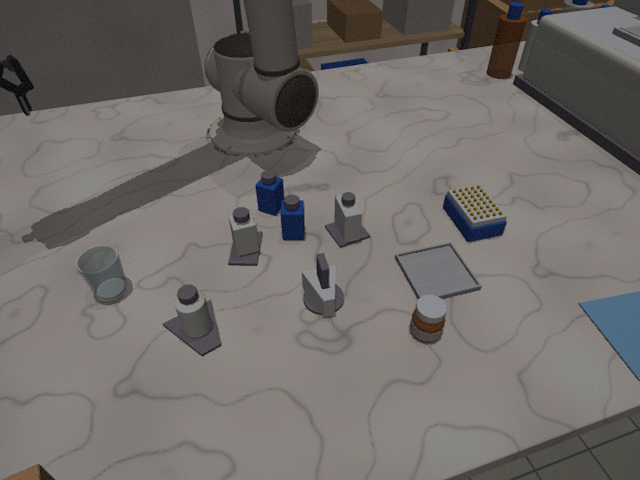

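```bash
python3 - <<'E'
import cv2
a=cv2.imread("pics/top0.png")
c=a[165:345,205:475]
c=cv2.convertScaleAbs(c,alpha=1.5,beta=10)
c=cv2.resize(c,(800,533),interpolation=cv2.INTER_CUBIC)
cv2.imwrite("pics/top0c.png",c)
E
```

```text
(no output)
```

View pics/top0c.png

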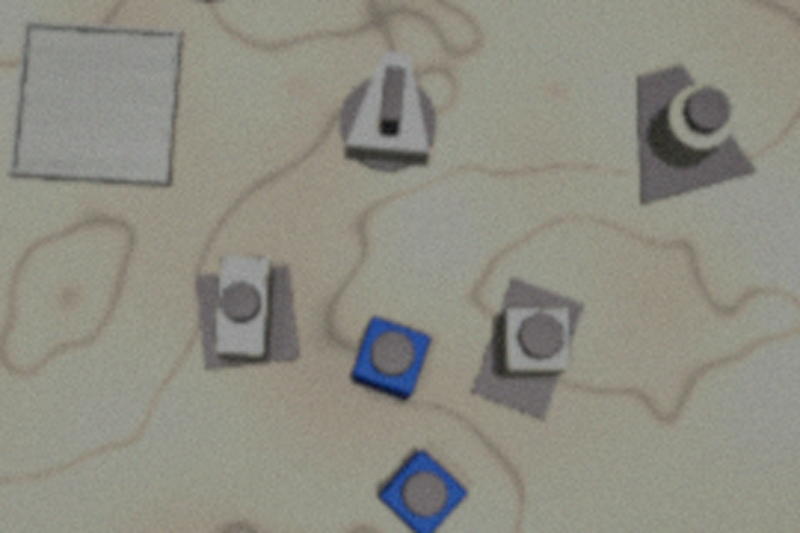

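```bash
cat >h.py <<'E'
import numpy as np,cv2
from workcell import bot
def info(n):
    i=bot.camera_info(n);f=240/np.tan(np.radians(i["fovy"]/2));return f,i["cx"],i["cy"],np.array(i["R"]),np.array(i["t"])
def back(I,u,v,z):
    f,cx,cy,R,t=I;d=R.T@[(u-cx)/f,(v-cy)/f,1];c=-R.T@t
    return (c+d*(z-c[2])/d[2])[:2]
def proj(I,X):
    f,cx,cy,R,t=I;p=R@np.array(X)+t;return f*p[0]/p[2]+cx,f*p[1]/p[2]+cy
E
python3 - <<'E'
from h import *
np.set_printoptions(precision=4,suppress=True)
I=info("top")
P={"tray":(.012,[(28,25),(181,33),(169,184),(12,175)]),
"wpad nl nr wr wl":(.006,[(638,75),(683,65),(754,170),(642,203)]),
"spad":(.006,[(197,275),(289,265),(298,358),(206,369)]),
"opad":(.006,[(513,279),(583,303),(544,419),(473,392)]),
"rpad":(.006,[(389,122)]),
"caps r o s":(.1,[(708,110),(241,302),(540,335)]),
"obody":(.08,[(222,257),(270,257),(266,357),(218,355)]),
"sbody":(.08,[(505,308),(568,307),(566,371),(506,371)]),
"fin":(.1,[(386,68),(404,68),(397,120),(381,120)]),
"wedge":(.05,[(383,55),(408,55),(428,152),(347,150)]),
"blues":(.1,[(391,352),(424,493)])}
for k,(z,p) in P.items():
    w=np.array([back(I,205+u/2.963,165+v/2.963,z) for u,v in p])
    print(k,w.tolist() and np.round(w,4).tolist(),"mean",w.mean(0))
    if len(w)==4:
        e=[w[1]-w[0],w[2]-w[1],w[3]-w[2],w[0]-w[3]]
        print("   len",[round(float(np.hypot(*x)),4) for x in e],"ang",[round(float(np.degrees(np.arctan2(x[1],x[0]))),1) for x in e])
i=bot.camera_info("wrist");R=np.array(i["R"]);print(i,-R.T@i["t"])
E
```

```text
tray [[0.6993, 0.2805], [0.6956, 0.1597], [0.5739, 0.164], [0.5783, 0.2858]] mean [0.6368 0.2225]
   len [0.1208, 0.1217, 0.1218, 0.1211] ang [-91.8, 178.0, 87.9, -2.5]
wpad nl nr wr wl [[0.6712, -0.2019], [0.6802, -0.2377], [0.5964, -0.2917], [0.5682, -0.2037]] mean [ 0.629  -0.2337]
   len [0.0369, 0.0997, 0.0925, 0.103] ang [-75.9, -147.2, 107.8, 1.0]
spad [[0.5042, 0.1402], [0.5135, 0.0696], [0.4419, 0.0607], [0.4321, 0.1306]] mean [0.4729 0.1003]
   len [0.0712, 0.0721, 0.0705, 0.0727] ang [-82.5, -172.9, 98.0, 7.6]
opad [[0.5063, -0.1033], [0.4888, -0.1572], [0.3996, -0.127], [0.4189, -0.073]] mean [ 0.4534 -0.1151]
   len [0.0567, 0.0942, 0.0574, 0.0925] ang [-108.0, 161.3, 70.4, -19.1]
rpad [[0.6286, -0.0057]] mean [ 0.6286 -0.0057]
caps r o s [[0.6195, -0.2342], [0.4723, 0.0992], [0.4534, -0.1122]] mean [ 0.5151 -0.0824]
obody [[0.5072, 0.1154], [0.508, 0.0807], [0.4356, 0.0814], [0.4363, 0.1158]] mean [0.4718 0.0983]
   len [0.0347, 0.0724, 0.0344, 0.0709] ang [-88.8, 179.5, 88.8, -0.3]
sbody [[0.4745, -0.0895], [0.4762, -0.1349], [0.4301, -0.1333], [0.4292, -0.0904]] mean [ 0.4525 -0.112 ]
   len [0.0454, 0.0461, 0.0429, 0.0453] ang [-87.9, 178.0, 91.2, 1.1]
fin [[0.6457, -0.0003], [0.646, -0.0134], [0.607, -0.0089], [0.6067, 0.0026]] mean [ 0.6263 -0.005 ]
   len [0.0131, 0.0393, 0.0116, 0.0391] ang [-88.7, 173.4, 91.3, -4.3]
wedge [[0.6701, 0.0009], [0.6705, -0.0181], [0.5952, -0.0343], [0.5953, 0.0268]] mean [ 0.6328 -0.0062]
   len [0.0191, 0.0771, 0.061, 0.0791] ang [-88.7, -167.9, 89.8, -19.1]
blues [[0.4392, -0.0073], [0.3421, -0.0317]] mean [ 0.3906 -0.0195]
{'fovy': 69.96795117782152, 'cx': 316.622755672369, 'cy': 246.56889770599122, 'R': array([[ 0.4264, -0.9045, -0.0018],
       [-0.8545, -0.4035,  0.3272],
       [-0.2967, -0.138 , -0.9449]]), 't': array([-0.5494, -0.0418,  0.3807])} [ 0.3115 -0.4613  0.3725]
```

Request:
{"api": "play_rows", "payload": {
  "increments": [
    {"slide":[0,0,0],"angular":[0,0,8.4],"claw":1},
    {"slide":[0,0,0],"angular":[0,0,8.4],"claw":1},
    {"slide":[0,0,0],"angular":[0,0,8.4],"claw":1},
    {"slide":[20,-14,0],"angular":[0,0,0],"claw":1},
    {"slide":[35,-24,0],"angular":[0,0,0],"claw":1},
    {"slide":[40,-27,0],"angular":[0,0,0],"claw":1},
    {"slide":[40,-27,0],"angular":[0,0,0],"claw":1},
    {"slide":[40,-27,0],"angular":[0,0,0],"claw":1}
  ]
}}

```text
time: 0.9
ee_pos: [0.4107, -0.377, 0.25]
tcp_rot: [-180.0, 0.0, 0.0]
wrist_force: [0.7, -0.7, 0.6]
opening: 0.0855
grasp_force: 0.0
```

Request:
{"api": "play_rows", "payload": {
  "increments": [
    {"slide":[40,-27,0],"angular":[0,0,0],"claw":1},
    {"slide":[40,-27,0],"angular":[0,0,0],"claw":1},
    {"slide":[40,-27,0],"angular":[0,0,0],"claw":1},
    {"slide":[40,-27,0],"angular":[0,0,0],"claw":1},
    {"slide":[30,-22,20],"angular":[0,0,0],"claw":1},
    {"slide":[20,-14,20],"angular":[0,0,0],"claw":1},
    {"slide":[0,0,0],"angular":[0,0,0],"claw":1},
    {"slide":[0,0,0],"angular":[0,0,0],"claw":1}
  ]
}}

```text
time: 1.7
ee_pos: [0.6192, -0.2336, 0.2093]
tcp_rot: [-180.0, 0.1, 0.1]
wrist_force: [-0.6, -0.5, 0.0]
opening: 0.0854
grasp_force: 0.0
```

```bash
python3 - <<'E'
from h import *
I=info("wrist");cv2.imwrite("pics/w1.png",bot.camera("wrist")[:,:,::-1])
for X in([.6195,-.2342,.1],[.6213,-.236,.006],[.6757,-.2198,.006]):print(proj(I,X))
print(bot.get_obs()["ee_pos"])
import pickle;pickle.dump(I,open("w1.pkl","wb"))
E
```

```text
(np.float64(317.83030759463117), np.float64(251.68275778556904))
(np.float64(319.4601175745137), np.float64(216.90559085628732))
(np.float64(302.2060628869214), np.float64(159.65842799903544))
[ 0.61898986 -0.23431525  0.21046638]
```

View pics/w1.png

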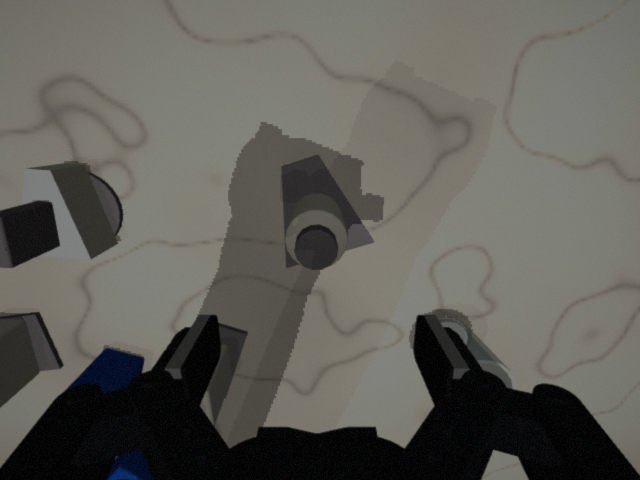

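Cap at (316,246), about 3 mm further in x than estimated; pad nose as predicted at (301,161). Descending.

Request:
{"api": "play_rows", "payload": {
  "increments": [
    {"slide":[3,0,25],"angular":[0,0,0],"claw":1},
    {"slide":[0,0,35],"angular":[0,0,0],"claw":1},
    {"slide":[0,0,35],"angular":[0,0,0],"claw":1},
    {"slide":[0,0,30],"angular":[0,0,0],"claw":1},
    {"slide":[0,0,15],"angular":[0,0,0],"claw":1},
    {"slide":[0,0,10],"angular":[0,0,0],"claw":1},
    {"slide":[0,0,0],"angular":[0,0,0],"claw":1},
    {"slide":[0,0,0],"angular":[0,0,0],"claw":-1}
  ],
  "squeeze": 30
}}

```text
time: 2.55
ee_pos: [0.623, -0.2345, 0.062]
tcp_rot: [180.0, -0.1, 0.0]
wrist_force: [-0.0, -0.1, -0.1]
opening: 0.0733
grasp_force: 0.0
```

Request:
{"api": "play_rows", "payload": {
  "increments": [
    {"slide":[0,0,0],"angular":[0,0,0],"claw":-1},
    {"slide":[0,0,0],"angular":[0,0,0],"claw":-1},
    {"slide":[0,0,0],"angular":[0,0,0],"claw":-1},
    {"slide":[0,0,0],"angular":[0,0,0],"claw":-1},
    {"slide":[0,0,0],"angular":[0,0,0],"claw":-1},
    {"slide":[0,0,0],"angular":[0,0,0],"claw":-1},
    {"slide":[0,0,0],"angular":[0,0,0],"claw":-1}
  ]
}}

```text
time: 3.25
ee_pos: [0.6232, -0.2342, 0.0619]
tcp_rot: [180.0, -0.1, 0.1]
wrist_force: [-0.6, 0.8, 6.5]
opening: 0.0488
grasp_force: 31.9
```

Request:
{"api": "play_rows", "payload": {
  "increments": [
    {"slide":[0,0,-8],"angular":[0,0,0],"claw":-1},
    {"slide":[0,0,-17],"angular":[0,0,0],"claw":-1},
    {"slide":[0,0,-25],"angular":[0,0,0],"claw":-1},
    {"slide":[0,0,-30],"angular":[0,0,0],"claw":-1},
    {"slide":[0,0,-30],"angular":[0,0,0],"claw":-1},
    {"slide":[0,-10,-20],"angular":[0,0,0],"claw":-1},
    {"slide":[0,-20,0],"angular":[0,0,0],"claw":-1},
    {"slide":[0,-30,0],"angular":[0,0,0],"claw":-1}
  ]
}}

```text
time: 4.05
ee_pos: [0.6223, -0.1737, 0.1898]
tcp_rot: [180.0, -0.0, -0.0]
wrist_force: [0.9, 0.0, -2.7]
opening: 0.0485
grasp_force: 31.4
```

Request:
{"api": "play_rows", "payload": {
  "increments": [
    {"slide":[0,-40,0],"angular":[0,0,0],"claw":-1},
    {"slide":[0,-40,0],"angular":[0,0,0],"claw":-1},
    {"slide":[0,-40,0],"angular":[0,0,0],"claw":-1},
    {"slide":[0,-40,0],"angular":[0,0,0],"claw":-1},
    {"slide":[0,-40,0],"angular":[0,0,0],"claw":-1},
    {"slide":[0,-40,0],"angular":[0,0,0],"claw":-1},
    {"slide":[4,-40,0],"angular":[0,0,0],"claw":-1},
    {"slide":[5,-40,0],"angular":[0,0,0],"claw":-1}
  ]
}}

```text
time: 4.85
ee_pos: [0.6284, 0.0849, 0.1914]
tcp_rot: [-177.3, 0.2, 6.5]
wrist_force: [0.6, 0.2, -1.0]
opening: 0.0493
grasp_force: 31.4
```

Request:
{"api": "play_rows", "payload": {
  "increments": [
    {"slide":[5,-40,0],"angular":[0,0,0],"claw":-1},
    {"slide":[0,-25,0],"angular":[0,0,0],"claw":-1},
    {"slide":[0,-12,0],"angular":[0,0,0],"claw":-1},
    {"slide":[0,0,0],"angular":[0,0,0],"claw":-1},
    {"slide":[0,0,0],"angular":[0,0,0],"claw":-1}
  ]
}}

```text
time: 5.35
ee_pos: [0.6292, 0.1266, 0.1969]
tcp_rot: [-175.9, 0.1, 9.7]
wrist_force: [-0.2, -0.6, -1.2]
opening: 0.0488
grasp_force: 31.4
```

```bash
python3 - <<'E'
from h import *
o=bot.get_obs();print(o["q"],o["qd"],o["ee_pos"],o["tcp_rot"])
E
```

```text
[  9.69413445  17.15931789  18.1563356   91.06594029   4.06660918
 179.95239269] [-0.53962165 -0.02349282  0.20082063  0.14878851  0.07538314 -0.23006836] [0.62920532 0.1266227  0.1968924 ] [-1.75933335e+02  6.55464320e-02  9.74162193e+00]
```

Joint 6 hit its limit (yaw must stay above q1 here); I turn the tool and level it again.

Request:
{"api": "play_rows", "payload": {
  "increments": [
    {"slide":[0,0,0],"angular":[-4.1,0,-6],"claw":-1},
    {"slide":[0,0,0],"angular":[0,0,-8],"claw":-1},
    {"slide":[0,0,0],"angular":[0,0,-8],"claw":-1},
    {"slide":[0,0,0],"angular":[0,0,-8],"claw":-1},
    {"slide":[0,0,0],"angular":[0,0,0],"claw":-1},
    {"slide":[0,0,0],"angular":[0,0,0],"claw":-1}
  ]
}}

```text
time: 5.95
ee_pos: [0.6295, 0.1264, 0.1971]
tcp_rot: [179.9, -0.1, 39.5]
wrist_force: [0.5, 0.2, -1.4]
opening: 0.0488
grasp_force: 31.5
```

```bash
cat >>h.py <<'E'
def go(x,y,z=None,yaw=None):
    "total slide (tool axes, mm) and turn about tool z (deg) to reach a pose, as they stand now"
    o=bot.get_obs();p=o["ee_pos"];from scipy.spatial.transform import Rotation as Q
    M=Q.from_euler("xyz",o["tcp_rot"],degrees=True)
    print("q",o["q"].round(1),"pos",p.round(4),"rot",o["tcp_rot"].round(2),"t",o["time"])
    w=Q.from_euler("xyz",[180,0,o["tcp_rot"][2]],degrees=True)
    print("  relevel rotvec",np.degrees((M.inv()*w).as_rotvec()).round(2))
    print("  slide mm",(1000*(M.inv().apply(np.array([x,y,p[2] if z is None else z])-p))).round(1))
    if yaw is not None:print("  turn z",-((yaw-o["tcp_rot"][2]+180)%360-180))
E
python3 -c "
from h import *
go(.637,.2225,.19)"
```

```text
q [ 11.4  17.   18.   90.9  -0.  151.9] pos [0.6295 0.1264 0.1971] rot [ 1.7991e+02 -1.4000e-01  3.9480e+01] t 5.95
  relevel rotvec [ 0.09 -0.14 -0.  ]
  slide mm [ 66.9 -69.4   7.1]
```

Request:
{"api": "play_rows", "payload": {
  "increments": [
    {"slide":[15,-15,2],"angular":[0,0,0],"claw":-1},
    {"slide":[22,-23,5],"angular":[0,0,0],"claw":-1},
    {"slide":[20,-21,0],"angular":[0,0,0],"claw":-1},
    {"slide":[10,-10,20],"angular":[0,0,0],"claw":-1},
    {"slide":[0,0,30],"angular":[0,0,0],"claw":-1},
    {"slide":[0,0,30],"angular":[0,0,0],"claw":-1},
    {"slide":[0,0,20],"angular":[0,0,0],"claw":-1},
    {"slide":[0,0,12],"angular":[0,0,0],"claw":-1}
  ]
}}

```text
time: 6.75
ee_pos: [0.6364, 0.2225, 0.0759]
tcp_rot: [180.0, -0.0, 39.6]
wrist_force: [0.3, -0.5, -0.9]
opening: 0.0489
grasp_force: 31.6
```

Request:
{"api": "play_rows", "payload": {
  "increments": [
    {"slide":[0,0,6],"angular":[0,0,0],"claw":-1},
    {"slide":[0,0,4],"angular":[0,0,0],"claw":-1},
    {"slide":[0,0,0],"angular":[0,0,0],"claw":-1},
    {"slide":[0,0,0],"angular":[0,0,0],"claw":-1}
  ]
}}

```text
time: 7.15
ee_pos: [0.6376, 0.2232, 0.0692]
tcp_rot: [179.9, -0.2, 39.7]
wrist_force: [-0.3, 0.0, -0.8]
opening: 0.0487
grasp_force: 31.6
```

Request:
{"api": "play_rows", "payload": {
  "increments": [
    {"slide":[0,0,4],"angular":[0,0,0],"claw":-1},
    {"slide":[0,0,2],"angular":[0,0,0],"claw":-1},
    {"slide":[0,0,0],"angular":[0,0,0],"claw":-1},
    {"slide":[0,0,0],"angular":[0,0,0],"claw":-1}
  ]
}}

```text
time: 7.55
ee_pos: [0.6372, 0.2231, 0.0621]
tcp_rot: [179.9, -0.1, 39.8]
wrist_force: [0.0, -0.4, -1.6]
opening: 0.049
grasp_force: 31.6
```

Request:
{"api": "play_rows", "payload": {
  "increments": [
    {"slide":[0,0,1],"angular":[0,0,0],"claw":-1},
    {"slide":[0,0,0],"angular":[0,0,0],"claw":-1},
    {"slide":[0,0,0],"angular":[0,0,0],"claw":0.3},
    {"slide":[0,0,0],"angular":[0,0,0],"claw":0.8},
    {"slide":[0,0,0],"angular":[0,0,0],"claw":0.8},
    {"slide":[0,0,0],"angular":[0,0,0],"claw":0.8},
    {"slide":[0,0,0],"angular":[0,0,0],"claw":0.8}
  ]
}}

```text
time: 8.25
ee_pos: [0.6371, 0.2231, 0.061]
tcp_rot: [179.9, -0.1, 39.8]
wrist_force: [0.1, 0.7, -1.1]
opening: 0.0769
grasp_force: 0.0
```

Request:
{"api": "play_rows", "payload": {
  "increments": [
    {"slide":[0,0,-10],"angular":[0,0,0],"claw":0.8},
    {"slide":[0,0,-30],"angular":[0,0,0],"claw":0.8},
    {"slide":[0,0,-40],"angular":[0,0,0],"claw":0.8},
    {"slide":[0,0,-35],"angular":[0,0,0],"claw":0.8},
    {"slide":[0,0,-15],"angular":[0,0,0],"claw":0.8}
  ]
}}

```text
time: 8.75
ee_pos: [0.6376, 0.2233, 0.1964]
tcp_rot: [179.8, -0.4, 39.8]
wrist_force: [0.1, -0.4, 0.5]
opening: 0.0766
grasp_force: 0.0
```

```bash
python3 -c "
from h import *
go(.6255,-.0055,.19)"
```

```text
q [ 19.3  21.7  23.9  91.7  -0.  159.5] pos [0.6376 0.2233 0.1964] rot [179.81  -0.45  39.77] t 8.75
  relevel rotvec [ 0.19 -0.45 -0.  ]
  slide mm [-155.7  168.1    5.7]
```

Request:
{"api": "play_rows", "payload": {
  "increments": [
    {"slide":[0,0,0],"angular":[0,0,-8.5],"claw":0.8},
    {"slide":[0,0,0],"angular":[0,0,-8.5],"claw":0.8},
    {"slide":[0,0,0],"angular":[0,0,-8.5],"claw":0.8},
    {"slide":[0,0,0],"angular":[0,0,-8.5],"claw":0.8},
    {"slide":[0,0,0],"angular":[0,0,-8.5],"claw":0.8},
    {"slide":[0,0,0],"angular":[0,0,-8.5],"claw":0.8},
    {"slide":[0,0,0],"angular":[0,0,-8.5],"claw":0.8},
    {"slide":[0,0,0],"angular":[0,0,-8.5],"claw":0.8}
  ]
}}

```text
time: 9.55
ee_pos: [0.6368, 0.223, 0.192]
tcp_rot: [179.8, 0.0, 108.1]
wrist_force: [-0.3, -0.6, 0.4]
opening: 0.0769
grasp_force: 0.0
```

Request:
{"api": "play_rows", "payload": {
  "increments": [
    {"slide":[0,0,0],"angular":[0,0,-8.5],"claw":0.8},
    {"slide":[0,0,0],"angular":[0,0,-8.5],"claw":0.8},
    {"slide":[0,0,0],"angular":[0,0,-8.5],"claw":0.8},
    {"slide":[0,0,0],"angular":[0,0,-8.5],"claw":0.8},
    {"slide":[0,0,0],"angular":[0,0,-8.5],"claw":0.8},
    {"slide":[0,0,0],"angular":[0,0,-8.5],"claw":0.8},
    {"slide":[0,0,0],"angular":[0,0,-8.5],"claw":0.8},
    {"slide":[0,0,0],"angular":[0,0,-8.5],"claw":0.8}
  ]
}}

```text
time: 10.35
ee_pos: [0.6368, 0.223, 0.192]
tcp_rot: [179.9, 0.2, 176.1]
wrist_force: [0.5, -0.4, 0.6]
opening: 0.0769
grasp_force: 0.0
```

Request:
{"api": "play_rows", "payload": {
  "increments": [
    {"slide":[0,0,0],"angular":[0,0,-0.5],"claw":0.4},
    {"slide":[0,0,0],"angular":[0,0,0],"claw":0.4}
  ]
}}

```text
time: 10.55
ee_pos: [0.6368, 0.223, 0.1917]
tcp_rot: [179.9, 0.2, 176.1]
wrist_force: [-0.2, 0.8, -0.3]
opening: 0.0599
grasp_force: 0.0
```

```bash
python3 -c "
from h import *
go(.6255,-.0055,.19,176.3)"
```

```text
q [19.3 21.8 23.5 91.6 -0.  23.3] pos [0.6368 0.223  0.1917] rot [179.95   0.19 176.05] t 10.55
  relevel rotvec [0.05 0.19 0.  ]
  slide mm [  -4.4 -228.8    1.5]
  turn z -0.249505628282634
```

Request:
{"api": "play_rows", "payload": {
  "increments": [
    {"slide":[0,-20,0],"angular":[0,0,0],"claw":0.4},
    {"slide":[-2,-40,0],"angular":[0,0,0],"claw":0.4},
    {"slide":[0,-45,0],"angular":[0,0,0],"claw":0.4},
    {"slide":[-2,-45,0],"angular":[0,0,0],"claw":0.4},
    {"slide":[0,-45,0],"angular":[0,0,0],"claw":0.4},
    {"slide":[0,-24,0],"angular":[0,0,0],"claw":0.4},
    {"slide":[0,-10,0],"angular":[0,0,0],"claw":0.4},
    {"slide":[0,0,0],"angular":[0,0,0],"claw":0.4}
  ]
}}

```text
time: 11.35
ee_pos: [0.6256, -0.0074, 0.1912]
tcp_rot: [180.0, 0.2, 176.1]
wrist_force: [-0.7, 0.4, 0.6]
opening: 0.0597
grasp_force: 0.0
```

```bash
python3 - <<'E'
from h import *
I=info("wrist");cv2.imwrite("pics/w2.png",bot.camera("wrist")[:,:,::-1])
c=np.array([.6255,-.0055]);a=np.radians(-3.7);d=np.array([np.cos(a),np.sin(a)])
for l,z in((0,.1),(-.02,.1),(.02,.1),(.046,.05),(-.03,.05)):print(l,z,np.round(proj(I,[*(c+l*d),z]),1))
print("rpad",proj(I,[.6286,-.0057,.006]))
t=bot.camera("top");k=t[160:240,190:290];cv2.imwrite("pics/t2.png",cv2.resize(k,(600,480),interpolation=2)[:,:,::-1])
go(.6255,-.0055,.19,176.3)
E
```

```text
0 0.1 [319.  259.8]
-0.02 0.1 [318.9 231.2]
0.02 0.1 [319.1 286.9]
0.046 0.05 [318.7 288.7]
-0.03 0.05 [318.4 200.4]
rpad (np.float64(318.231838022963), np.float64(225.9761024995003))
q [-0.5 14.6 14.4 89.7  0.   3.3] pos [ 0.6259 -0.0053  0.191 ] rot [1.7994e+02 1.6000e-01 1.7622e+02] t 11.45
  relevel rotvec [0.06 0.16 0.  ]
  slide mm [ 0.4 -0.2  1. ]
  turn z -0.07760729792940424
```

View pics/w2.png

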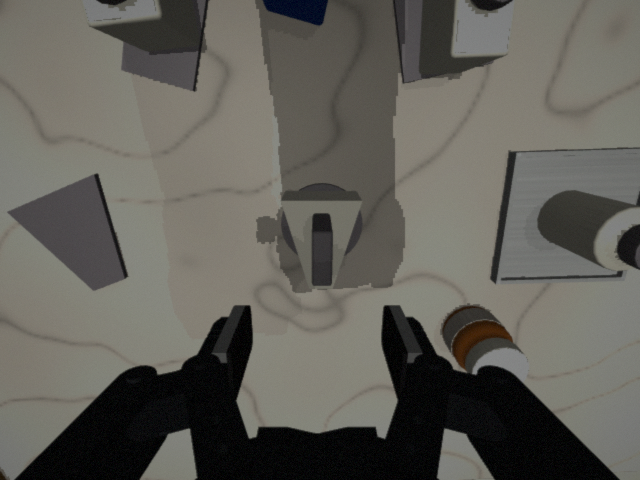

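View pics/t2.png

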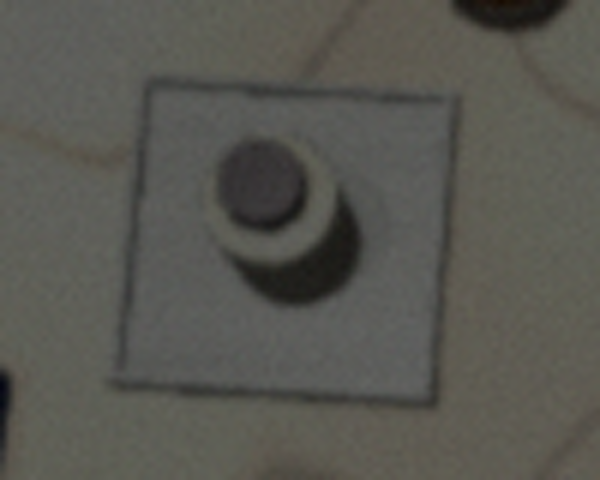

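Bottle stands near the tray centre (cap at 262,184 in the crop); fin at column 322 (predicted 319), rows 231–286, as expected.

Request:
{"api": "play_rows", "payload": {
  "increments": [
    {"slide":[0,0,20],"angular":[0,0,0],"claw":0.4},
    {"slide":[0,0,35],"angular":[0,0,0],"claw":0.4},
    {"slide":[0,0,30],"angular":[0,0,0],"claw":0.4},
    {"slide":[0,0,16],"angular":[0,0,0],"claw":0.4},
    {"slide":[0,0,9],"angular":[0,0,0],"claw":0.4},
    {"slide":[0,0,0],"angular":[0,0,0],"claw":0.4},
    {"slide":[0,0,0],"angular":[0,0,0],"claw":-1},
    {"slide":[0,0,0],"angular":[0,0,0],"claw":-1}
  ]
}}

```text
time: 12.25
ee_pos: [0.627, -0.0054, 0.0824]
tcp_rot: [180.0, 0.3, 176.3]
wrist_force: [0.4, -0.1, -0.5]
opening: 0.0315
grasp_force: 0.0
```

Request:
{"api": "play_rows", "payload": {
  "increments": [
    {"slide":[0,0,0],"angular":[0,0,0],"claw":-1},
    {"slide":[0,0,0],"angular":[0,0,0],"claw":-1},
    {"slide":[0,0,0],"angular":[0,0,0],"claw":-1},
    {"slide":[0,0,0],"angular":[0,0,0],"claw":-1},
    {"slide":[0,0,0],"angular":[0,0,0],"claw":-1},
    {"slide":[0,0,0],"angular":[0,0,0],"claw":-1}
  ]
}}

```text
time: 12.85
ee_pos: [0.6266, -0.0057, 0.0819]
tcp_rot: [179.9, 0.2, 176.3]
wrist_force: [0.1, 2.9, 5.4]
opening: 0.0137
grasp_force: 36.1
```

Request:
{"api": "play_rows", "payload": {
  "increments": [
    {"slide":[0,0,-8],"angular":[0,0,0],"claw":-1},
    {"slide":[0,0,-17],"angular":[0,0,0],"claw":-1},
    {"slide":[0,0,-25],"angular":[0,0,0],"claw":-1},
    {"slide":[0,0,-20],"angular":[0,0,0],"claw":-1},
    {"slide":[0,0,-10],"angular":[0,0,-5],"claw":-1},
    {"slide":[0,0,0],"angular":[0,0,-6],"claw":-1},
    {"slide":[0,0,0],"angular":[0,0,-6],"claw":-1},
    {"slide":[0,0,0],"angular":[0,0,-3.3],"claw":-1}
  ]
}}

```text
time: 13.65
ee_pos: [0.6257, -0.0059, 0.1609]
tcp_rot: [-180.0, 0.1, -163.2]
wrist_force: [-0.2, 0.6, -2.3]
opening: 0.0137
grasp_force: 35.1
```

```bash
python3 - <<'E'
from h import *
go(.6225,-.236,.162,196.6)
I=info("top");print("round in tray",back(I,190+262/6,160+184/6,.1))
E
```

```text
q [ -0.6  14.5  11.   86.4   0.  -17.3] pos [ 0.6257 -0.0059  0.1609] rot [-1.7999e+02  1.1000e-01 -1.6321e+02] t 13.65
  relevel rotvec [-0.01  0.11 -0.  ]
  slide mm [  69.6 -219.3   -1.2]
  turn z 0.1896913989580753
round in tray [0.63466602 0.21787889]
```

Request:
{"api": "play_rows", "payload": {
  "increments": [
    {"slide":[5,-15,0],"angular":[0,0,0],"claw":-1},
    {"slide":[10,-32,0],"angular":[0,0,0],"claw":-1},
    {"slide":[13,-42,0],"angular":[0,0,0],"claw":-1},
    {"slide":[13,-42,0],"angular":[0,0,0],"claw":-1},
    {"slide":[13,-42,0],"angular":[0,0,0],"claw":-1},
    {"slide":[10,-30,0],"angular":[0,0,0],"claw":-1},
    {"slide":[5.6,-16.3,0],"angular":[0,0,0],"claw":-1},
    {"slide":[0,0,0],"angular":[0,0,0],"claw":-1}
  ]
}}

```text
time: 14.45
ee_pos: [0.6211, -0.2384, 0.1603]
tcp_rot: [-180.0, 0.1, -163.7]
wrist_force: [-0.3, 0.3, -2.1]
opening: 0.0136
grasp_force: 35.0
```

Request:
{"api": "play_rows", "payload": {
  "increments": [
    {"slide":[0,0,12],"angular":[0,0,0],"claw":-1},
    {"slide":[0,0,25],"angular":[0,0,0],"claw":-1},
    {"slide":[0,0,20],"angular":[0,0,0],"claw":-1},
    {"slide":[0,0,10],"angular":[0,0,0],"claw":-1},
    {"slide":[0,0,5],"angular":[0,0,0],"claw":-1},
    {"slide":[0,0,0],"angular":[0,0,0],"claw":-1},
    {"slide":[0,0,0],"angular":[0,0,0],"claw":-1}
  ]
}}

```text
time: 15.15
ee_pos: [0.6225, -0.2356, 0.0898]
tcp_rot: [-179.9, 0.2, -163.4]
wrist_force: [-0.6, 0.7, -2.0]
opening: 0.0138
grasp_force: 35.0
```

```bash
python3 - <<'E'
from h import *
go(.6225,-.236,.082,196.6)
E
```

```text
q [-20.8  20.4  10.6  79.9   0.1 -37.4] pos [ 0.6225 -0.2356  0.0898] rot [-179.94    0.22 -163.41] t 15.15
  relevel rotvec [-0.06  0.22 -0.  ]
  slide mm [ 0.2 -0.4  7.8]
  turn z -0.005286732055083121
```

Request:
{"api": "play_rows", "payload": {
  "increments": [
    {"slide":[0,0,5],"angular":[0,0,0],"claw":-1},
    {"slide":[0,0,3],"angular":[0,0,0],"claw":-1},
    {"slide":[0,0,0],"angular":[0,0,0],"claw":-1},
    {"slide":[0,0,0],"angular":[0,0,0],"claw":-1}
  ]
}}

```text
time: 15.55
ee_pos: [0.6222, -0.2359, 0.0818]
tcp_rot: [-179.9, 0.2, -163.4]
wrist_force: [-3.0, 1.0, 5.3]
opening: 0.0137
grasp_force: 36.1
```

Contact (z force up). Release and rise.

Request:
{"api": "play_rows", "payload": {
  "increments": [
    {"slide":[0,0,0],"angular":[0,0,0],"claw":-0.4},
    {"slide":[0,0,0],"angular":[0,0,0],"claw":0},
    {"slide":[0,0,0],"angular":[0,0,0],"claw":0},
    {"slide":[0,0,0],"angular":[0,0,0],"claw":0},
    {"slide":[0,0,-10],"angular":[0,0,0],"claw":0},
    {"slide":[0,0,-30],"angular":[0,0,0],"claw":0.4},
    {"slide":[0,0,-40],"angular":[0,0,0],"claw":0.8},
    {"slide":[0,0,-30],"angular":[0,0,0],"claw":0.8}
  ]
}}

```text
time: 16.35
ee_pos: [0.6218, -0.2359, 0.194]
tcp_rot: [-179.9, 0.3, -163.4]
wrist_force: [0.6, 0.2, -0.0]
opening: 0.077
grasp_force: 0.0
```

Request:
{"api": "play_rows", "payload": {
  "increments": [
    {"slide":[0,0,0],"angular":[0,0,8.3],"claw":0.8},
    {"slide":[0,0,0],"angular":[0,0,8.3],"claw":0.8},
    {"slide":[0,0,0],"angular":[0,0,0],"claw":0.8},
    {"slide":[0,0,0],"angular":[0,0,0],"claw":0.8}
  ]
}}

```text
time: 16.75
ee_pos: [0.6217, -0.2358, 0.1911]
tcp_rot: [180.0, 0.2, -179.8]
wrist_force: [-1.0, -0.9, -0.8]
opening: 0.0767
grasp_force: 0.0
```

```bash
python3 - <<'E'
from h import *
go(.635,.219,.19,180)
t=bot.camera("top");k=t[165:265,390:490];cv2.imwrite("pics/t3.png",cv2.resize(k,(600,600),interpolation=2)[:,:,::-1])
I=info("top")
c=np.array([.6213,-.236]);a=np.radians(16.6);d=np.array([np.cos(a),np.sin(a)]);n=np.array([-d[1],d[0]])
for l,w,z in((.046,.01,.05),(.046,-.01,.05),(-.03,.032,.05),(-.03,-.032,.05),(0.02,0,.1),(-.02,0,.1)):
  p=np.array(proj(I,[*(c+l*d+w*n),z]));print((p-[390,165])*6)
E
```

```text
q [-20.8  20.3  21.6  91.1   0.1 -21. ] pos [ 0.6217 -0.2358  0.1911] rot [ 1.7997e+02  1.7000e-01 -1.7978e+02] t 16.75
  relevel rotvec [0.03 0.17 0.  ]
  slide mm [-15.  454.8   1.4]
  turn z 0.21536440048726035
[234.614904   143.30826989]
[285.23611018 129.75774124]
[239.65305259 349.17660922]
[403.2672505  304.74592578]
[311.5096945  165.81605923]
[345.65272256 270.46649208]
```

View pics/t3.png

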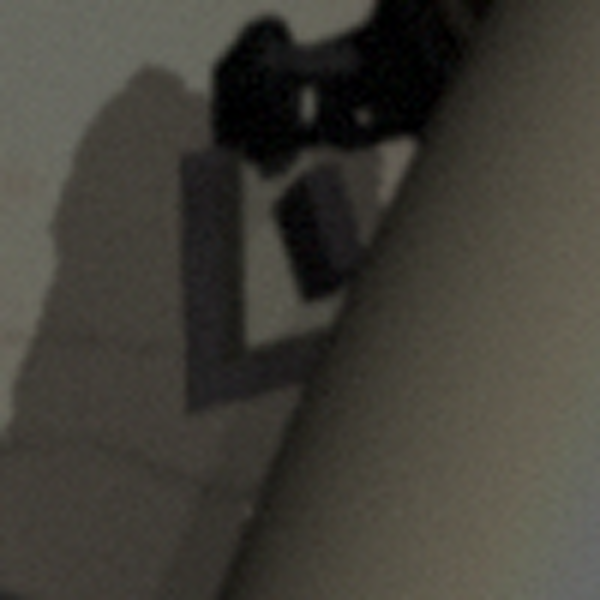

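Wedge well placed (wide-left corner at 245,352 against 240,349 ideal). Back to the tray for the round bottle.

Request:
{"api": "play_rows", "payload": {
  "increments": [
    {"slide":[0,25,0],"angular":[0,0,0],"claw":0.8},
    {"slide":[0,45,0],"angular":[0,0,0],"claw":0.8},
    {"slide":[0,48,0],"angular":[0,0,0],"claw":0.8},
    {"slide":[0,48,0],"angular":[0,0,0],"claw":0.8},
    {"slide":[0,48,0],"angular":[0,0,0],"claw":0.8},
    {"slide":[0,48,0],"angular":[0,0,0],"claw":0.8},
    {"slide":[-5,48,0],"angular":[0,0,0],"claw":0.8},
    {"slide":[-5,48,0],"angular":[0,0,0],"claw":0.8}
  ]
}}

```text
time: 17.6
ee_pos: [0.6316, 0.1241, 0.1913]
tcp_rot: [180.0, 0.2, -179.8]
wrist_force: [1.4, -0.2, 0.3]
opening: 0.077
grasp_force: 0.0
```

Request:
{"api": "play_rows", "payload": {
  "increments": [
    {"slide":[-5,45,0],"angular":[0,0,0],"claw":0.8},
    {"slide":[0,34,0],"angular":[0,0,0],"claw":0.8},
    {"slide":[0,18,0],"angular":[0,0,0],"claw":0.8},
    {"slide":[0,0,0],"angular":[0,0,0],"claw":0.8},
    {"slide":[0,0,0],"angular":[0,0,0],"claw":0.8}
  ]
}}

```text
time: 18.1
ee_pos: [0.6369, 0.2186, 0.191]
tcp_rot: [-180.0, 0.1, -179.9]
wrist_force: [0.4, -0.4, -0.1]
opening: 0.077
grasp_force: 0.0
```

```bash
python3 - <<'E'
from h import *
go(.6355,.2195,.062,180)
E
```

```text
q [19.  21.6 23.3 91.5 -0.  18.9] pos [0.6369 0.2186 0.191 ] rot [-1.8000e+02  1.4000e-01 -1.7995e+02] t 18.1
  relevel rotvec [-0.    0.14 -0.  ]
  slide mm [  1.8   0.9 129. ]
  turn z 0.05247450789374852
```

Request:
{"api": "play_rows", "payload": {
  "increments": [
    {"slide":[0,0,20],"angular":[0,0,0],"claw":0.8},
    {"slide":[0,0,35],"angular":[0,0,0],"claw":0.8},
    {"slide":[0,0,35],"angular":[0,0,0],"claw":0.8},
    {"slide":[0,0,24],"angular":[0,0,0],"claw":0.8},
    {"slide":[0,0,15],"angular":[0,0,0],"claw":0.8},
    {"slide":[0,0,0],"angular":[0,0,0],"claw":0.8},
    {"slide":[0,0,0],"angular":[0,0,0],"claw":-1},
    {"slide":[0,0,0],"angular":[0,0,0],"claw":-1}
  ]
}}

```text
time: 18.9
ee_pos: [0.6383, 0.2193, 0.0642]
tcp_rot: [179.9, 0.3, 180.0]
wrist_force: [0.4, -1.6, 7.7]
opening: 0.0496
grasp_force: 10.3
```

Request:
{"api": "play_rows", "payload": {
  "increments": [
    {"slide":[0,0,0],"angular":[0,0,0],"claw":-1},
    {"slide":[0,0,0],"angular":[0,0,0],"claw":-1},
    {"slide":[0,0,0],"angular":[0,0,0],"claw":-1},
    {"slide":[0,0,0],"angular":[0,0,0],"claw":-1},
    {"slide":[0,0,0],"angular":[0,0,0],"claw":-1}
  ]
}}

```text
time: 19.4
ee_pos: [0.6384, 0.2194, 0.0644]
tcp_rot: [179.9, 0.4, 180.0]
wrist_force: [0.7, -1.1, 6.9]
opening: 0.0488
grasp_force: 31.7
```

Request:
{"api": "play_rows", "payload": {
  "increments": [
    {"slide":[0,0,-8],"angular":[0,0,0],"claw":-1},
    {"slide":[0,0,-17],"angular":[0,0,0],"claw":-1},
    {"slide":[0,0,-25],"angular":[0,0,0],"claw":-1},
    {"slide":[0,0,-25],"angular":[0,0,0],"claw":-1},
    {"slide":[0,-20,-15],"angular":[0,0,0],"claw":-1},
    {"slide":[0,-35,0],"angular":[0,0,0],"claw":-1},
    {"slide":[0,-45,0],"angular":[0,0,0],"claw":-1},
    {"slide":[0,-45,0],"angular":[0,0,0],"claw":-1}
  ]
}}

```text
time: 20.2
ee_pos: [0.6367, 0.0724, 0.1525]
tcp_rot: [180.0, 0.2, -180.0]
wrist_force: [0.9, -0.5, -0.5]
opening: 0.0491
grasp_force: 31.5
```

```bash
python3 - <<'E'
from h import *
go(.6296,-.0057,.062,180)
E
```

```text
q [ 6.5 16.5 12.5 85.8  0.   6.5] pos [0.6367 0.0724 0.1525] rot [ 1.7998e+02  1.7000e-01 -1.7998e+02] t 20.2
  relevel rotvec [0.02 0.17 0.  ]
  slide mm [  7.4 -78.1  90.4]
  turn z 0.024739915120676415
```

Request:
{"api": "play_rows", "payload": {
  "increments": [
    {"slide":[2,-35,0],"angular":[0,0,0],"claw":-1},
    {"slide":[2,-25,0],"angular":[0,0,0],"claw":-1},
    {"slide":[2,-19,10],"angular":[0,0,0],"claw":-1},
    {"slide":[0,0,25],"angular":[0,0,0],"claw":-1},
    {"slide":[0,0,25],"angular":[0,0,0],"claw":-1},
    {"slide":[0,0,15],"angular":[0,0,0],"claw":-1},
    {"slide":[0,0,7],"angular":[0,0,0],"claw":-1},
    {"slide":[0,0,0],"angular":[0,0,0],"claw":-1}
  ]
}}

```text
time: 21.0
ee_pos: [0.6308, -0.0049, 0.0695]
tcp_rot: [180.0, 0.1, 180.0]
wrist_force: [-0.4, 0.4, -1.0]
opening: 0.0491
grasp_force: 31.5
```

Request:
{"api": "play_rows", "payload": {
  "increments": [
    {"slide":[0,0,0],"angular":[0,0,0],"claw":-1}
  ]
}}

```text
time: 21.1
ee_pos: [0.6317, -0.0047, 0.0711]
tcp_rot: [180.0, 0.2, 180.0]
wrist_force: [-0.1, -0.8, -1.0]
opening: 0.0488
grasp_force: 31.5
```

Request:
{"api": "play_rows", "payload": {
  "increments": [
    {"slide":[0,1,3],"angular":[0,0,0],"claw":-1},
    {"slide":[0,0,2.5],"angular":[0,0,0],"claw":-1},
    {"slide":[0,0,1],"angular":[0,0,0],"claw":-1},
    {"slide":[0,0,0],"angular":[0,0,0],"claw":-1},
    {"slide":[0,0,0],"angular":[0,0,0],"claw":-1}
  ]
}}

```text
time: 21.6
ee_pos: [0.6315, -0.0036, 0.0644]
tcp_rot: [180.0, 0.2, 180.0]
wrist_force: [-2.6, 0.4, 5.8]
opening: 0.0488
grasp_force: 32.1
```

Request:
{"api": "play_rows", "payload": {
  "increments": [
    {"slide":[0,0,0],"angular":[0,0,0],"claw":0.3},
    {"slide":[0,0,0],"angular":[0,0,0],"claw":0.8},
    {"slide":[0,0,0],"angular":[0,0,0],"claw":0.8},
    {"slide":[0,0,0],"angular":[0,0,0],"claw":0.8},
    {"slide":[0,0,-10],"angular":[0,0,0],"claw":0.8},
    {"slide":[0,0,-35],"angular":[0,0,0],"claw":0.8},
    {"slide":[0,0,-45],"angular":[0,0,0],"claw":0.8},
    {"slide":[0,0,-35],"angular":[0,0,0],"claw":0.8}
  ]
}}

```text
time: 22.4
ee_pos: [0.6309, -0.0039, 0.1918]
tcp_rot: [180.0, 0.3, 180.0]
wrist_force: [0.5, -0.3, 0.6]
opening: 0.0766
grasp_force: 0.0
```

Request:
{"api": "play_rows", "payload": {
  "increments": [
    {"slide":[20,-12,0],"angular":[0,0,0],"claw":0.6},
    {"slide":[35,-21,0],"angular":[0,0,0],"claw":0.6},
    {"slide":[40,-25,0],"angular":[0,0,0],"claw":0.6},
    {"slide":[40,-25,0],"angular":[0,0,0],"claw":0.6},
    {"slide":[28,-17,0],"angular":[0,0,0],"claw":0.6},
    {"slide":[15,-8,0],"angular":[0,0,0],"claw":0.6},
    {"slide":[0,0,0],"angular":[0,0,0],"claw":0.6},
    {"slide":[0,0,0],"angular":[0,0,0],"claw":0.6}
  ]
}}

```text
time: 23.2
ee_pos: [0.4532, -0.1118, 0.1888]
tcp_rot: [180.0, 0.3, 179.9]
wrist_force: [-0.3, -0.3, 0.8]
opening: 0.0681
grasp_force: 0.0
```

```bash
python3 - <<'E'
from h import *
I=info("wrist");cv2.imwrite("pics/w3.png",bot.camera("wrist")[:,:,::-1])
go(.453,-.112,.062,180)
c=np.array([.453,-.112])
print("cap",proj(I,[*c,.1]))
for s,t in((1,1),(1,-1),(-1,-1),(-1,1)):print(np.round(proj(I,[c[0]+s*.023,c[1]+t*.023,.08]),1))
c=np.array([.4534,-.1151]);a=np.radians(-18.8);d=np.array([np.cos(a),np.sin(a)]);n=np.array([-d[1],d[0]])
for s,t in((1,1),(1,-1),(-1,-1),(-1,1)):print("pad",np.round(proj(I,[*(c+s*.047*d+t*.029*n),.006]),1))
print("rcap",proj(I,[.6286,-.0057,.1]))
E
```

```text
q [-13.9  -7.4  -8.9  88.2   0.1 -13.8] pos [ 0.4535 -0.1116  0.1884] rot [179.98   0.22 179.97] t 23.25
  relevel rotvec [0.02 0.22 0.  ]
  slide mm [  1.   -0.5 126.4]
  turn z -0.02658804318377861
cap (np.float64(316.0242445971199), np.float64(261.1180927156901))
[347.2 279.9]
[285. 280.]
[282.9 219.7]
[349.1 219.6]
pad [325.7 277.1]
pad [268.4 259.3]
pad [298.3 163.9]
pad [360.5 185.4]
rcap (np.float64(444.19621338151705), np.float64(457.1089987742781))
```

View pics/w3.png

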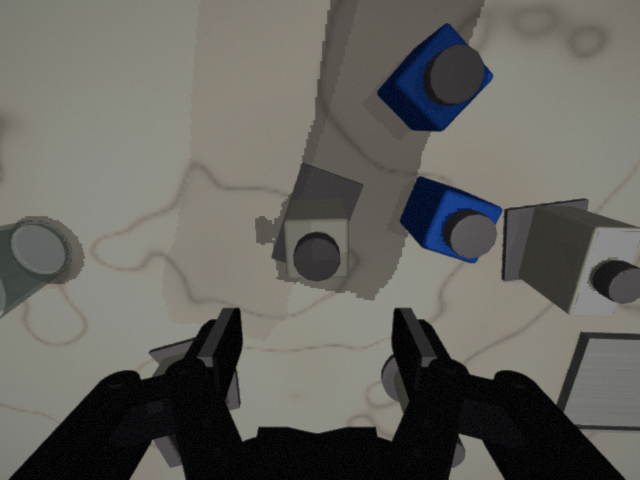

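Square bottle centred at cap (317,257), sides aligned; pad corners at (302,164), (362,184), as predicted.

Request:
{"api": "play_rows", "payload": {
  "increments": [
    {"slide":[2,0,20],"angular":[0,0,0],"claw":0.6},
    {"slide":[0,0,35],"angular":[0,0,0],"claw":0.6},
    {"slide":[0,0,35],"angular":[0,0,0],"claw":0.6},
    {"slide":[0,0,23],"angular":[0,0,0],"claw":0.6},
    {"slide":[0,0,13],"angular":[0,0,0],"claw":0.6},
    {"slide":[0,0,0],"angular":[0,0,0],"claw":0.6},
    {"slide":[0,0,0],"angular":[0,0,0],"claw":-1},
    {"slide":[0,0,0],"angular":[0,0,0],"claw":-1}
  ]
}}

```text
time: 24.05
ee_pos: [0.4522, -0.1118, 0.0635]
tcp_rot: [-180.0, 0.3, 180.0]
wrist_force: [0.1, 0.3, -1.5]
opening: 0.0458
grasp_force: 30.8
```

Request:
{"api": "play_rows", "payload": {
  "increments": [
    {"slide":[0,0,0],"angular":[0,0,0],"claw":-1},
    {"slide":[0,0,0],"angular":[0,0,0],"claw":-1},
    {"slide":[0,0,0],"angular":[0,0,0],"claw":-1},
    {"slide":[0,0,0],"angular":[0,0,0],"claw":-1},
    {"slide":[0,0,0],"angular":[0,0,0],"claw":-1}
  ]
}}

```text
time: 24.55
ee_pos: [0.4522, -0.1119, 0.0634]
tcp_rot: [180.0, 0.3, 180.0]
wrist_force: [0.7, 1.4, 6.8]
opening: 0.0458
grasp_force: 31.6
```

Request:
{"api": "play_rows", "payload": {
  "increments": [
    {"slide":[0,0,-8],"angular":[0,0,0],"claw":-1},
    {"slide":[0,0,-17],"angular":[0,0,0],"claw":-1},
    {"slide":[0,0,-25],"angular":[0,0,0],"claw":-1},
    {"slide":[0,0,-30],"angular":[0,0,0],"claw":-1},
    {"slide":[0,0,-30],"angular":[0,0,0],"claw":-1},
    {"slide":[0,0,-15],"angular":[0,0,0],"claw":-1},
    {"slide":[-10,18,0],"angular":[0,0,0],"claw":-1},
    {"slide":[-17,31,0],"angular":[0,0,0],"claw":-1}
  ]
}}

```text
time: 25.35
ee_pos: [0.4779, -0.0633, 0.1876]
tcp_rot: [-180.0, 0.2, 179.8]
wrist_force: [0.3, -0.4, -2.4]
opening: 0.046
grasp_force: 31.0
```

```bash
python3 - <<'E'
from h import *
go(.6368,.2225,.062,180)
E
```

```text
q [-7.6 -5.3 -7.2 88.   0.  -7.4] pos [ 0.4779 -0.0633  0.1876] rot [-180.      0.2   179.81] t 25.35
  relevel rotvec [-0.   0.2 -0. ]
  slide mm [-157.5  286.3  126.1]
  turn z -0.18771061277811896
```

Request:
{"api": "play_rows", "payload": {
  "increments": [
    {"slide":[-21,38,0],"angular":[0,0,0],"claw":-1},
    {"slide":[-21,38,0],"angular":[0,0,0],"claw":-1},
    {"slide":[-21,38,0],"angular":[0,0,0],"claw":-1},
    {"slide":[-21,38,0],"angular":[0,0,0],"claw":-1},
    {"slide":[-21,38,0],"angular":[0,0,0],"claw":-1},
    {"slide":[-21,38,0],"angular":[0,0,0],"claw":-1},
    {"slide":[-18,33,0],"angular":[0,0,0],"claw":-1},
    {"slide":[-12,23,0],"angular":[0,0,0],"claw":-1}
  ]
}}

```text
time: 26.15
ee_pos: [0.6345, 0.2234, 0.1862]
tcp_rot: [180.0, 0.1, -180.0]
wrist_force: [1.2, -0.7, -2.0]
opening: 0.0459
grasp_force: 31.1
```

Request:
{"api": "play_rows", "payload": {
  "increments": [
    {"slide":[0,0,15],"angular":[0,0,0],"claw":-1},
    {"slide":[0,0,30],"angular":[0,0,0],"claw":-1},
    {"slide":[0,0,30],"angular":[0,0,0],"claw":-1},
    {"slide":[0,0,25],"angular":[0,0,0],"claw":-1},
    {"slide":[0,0,12],"angular":[0,0,0],"claw":-1},
    {"slide":[0,0,6],"angular":[0,0,0],"claw":-1},
    {"slide":[0,0,0],"angular":[0,0,0],"claw":-1},
    {"slide":[0,0,0],"angular":[0,0,0],"claw":-1}
  ]
}}

```text
time: 26.95
ee_pos: [0.6349, 0.2214, 0.071]
tcp_rot: [179.9, 0.3, 180.0]
wrist_force: [-0.1, -0.6, -1.9]
opening: 0.046
grasp_force: 31.1
```

Request:
{"api": "play_rows", "payload": {
  "increments": [
    {"slide":[0,0,4],"angular":[0,0,0],"claw":-1},
    {"slide":[0,0,2.5],"angular":[0,0,0],"claw":-1},
    {"slide":[0,0,1],"angular":[0,0,0],"claw":-1},
    {"slide":[0,0,0],"angular":[0,0,0],"claw":-1},
    {"slide":[0,0,0],"angular":[0,0,0],"claw":-1}
  ]
}}

```text
time: 27.45
ee_pos: [0.6347, 0.2214, 0.0635]
tcp_rot: [179.9, 0.3, 180.0]
wrist_force: [-2.1, -1.4, 5.7]
opening: 0.046
grasp_force: 31.8
```

Request:
{"api": "play_rows", "payload": {
  "increments": [
    {"slide":[0,0,0],"angular":[0,0,0],"claw":0.3},
    {"slide":[0,0,0],"angular":[0,0,0],"claw":0.6},
    {"slide":[0,0,0],"angular":[0,0,0],"claw":0.6},
    {"slide":[0,0,0],"angular":[0,0,0],"claw":0.6},
    {"slide":[0,0,-10],"angular":[0,0,0],"claw":0.6},
    {"slide":[0,0,-35],"angular":[0,0,0],"claw":0.6},
    {"slide":[0,0,-45],"angular":[0,0,0],"claw":0.6},
    {"slide":[0,0,-35],"angular":[0,0,0],"claw":0.6}
  ]
}}

```text
time: 28.25
ee_pos: [0.634, 0.2212, 0.1905]
tcp_rot: [179.9, 0.3, 180.0]
wrist_force: [0.0, 0.2, 0.7]
opening: 0.0683
grasp_force: 0.0
```

Request:
{"api": "play_rows", "payload": {
  "increments": [
    {"slide":[18,-14,0],"angular":[0,0,0],"claw":0.6},
    {"slide":[33,-25,0],"angular":[0,0,0],"claw":0.6},
    {"slide":[38,-28,0],"angular":[0,0,0],"claw":0.6},
    {"slide":[36,-28,0],"angular":[0,0,0],"claw":0.6},
    {"slide":[25,-18,0],"angular":[0,0,0],"claw":0.6},
    {"slide":[13,-10,0],"angular":[0,0,0],"claw":0.6},
    {"slide":[0,0,0],"angular":[0,0,0],"claw":0.6},
    {"slide":[0,0,0],"angular":[0,0,0],"claw":0.6}
  ]
}}

```text
time: 29.05
ee_pos: [0.4714, 0.0984, 0.1875]
tcp_rot: [179.9, 0.3, 179.9]
wrist_force: [0.6, 0.3, 0.2]
opening: 0.0684
grasp_force: 0.0
```

```bash
python3 - <<'E'
from h import *
I=info("wrist");cv2.imwrite("pics/w4.png",bot.camera("wrist")[:,:,::-1])
go(.472,.0985,.062,180)
c=np.array([.472,.0985])
print("cap",proj(I,[*c,.1]))
for s,t in((1,1),(1,-1),(-1,-1),(-1,1)):print(np.round(proj(I,[c[0]+s*.036,c[1]+t*.018,.08]),1))
c=np.array([.473,.1003]);a=np.radians(7.5);d=np.array([np.cos(a),np.sin(a)]);n=np.array([-d[1],d[0]])
for s,t in((1,1),(1,-1),(-1,-1),(-1,1)):print("pad",np.round(proj(I,[*(c+s*.036*d+t*.036*n),.006]),1))
t=bot.camera("top");k=t[165:265,190:390];cv2.imwrite("pics/t4.png",cv2.resize(k,(800,400),interpolation=2)[:,:,::-1])
E
```

```text
q [11.8 -5.4 -7.3 87.9  0.  11.8] pos [0.4716 0.0986 0.1871] rot [179.95   0.22 179.97] t 29.1
  relevel rotvec [0.05 0.22 0.  ]
  slide mm [ 1.000e-01 -2.000e-01  1.251e+02]
  turn z -0.026257635185260142
cap (np.float64(316.34524338140574), np.float64(262.90263426255893))
[340.4 297.4]
[292.4 297.5]
[289.8 202.8]
[342.7 202.7]
pad [360.8 256.9]
pad [285.9 266.1]
pad [272.8 191.9]
pad [353.5 181.2]
```

View pics/w4.png

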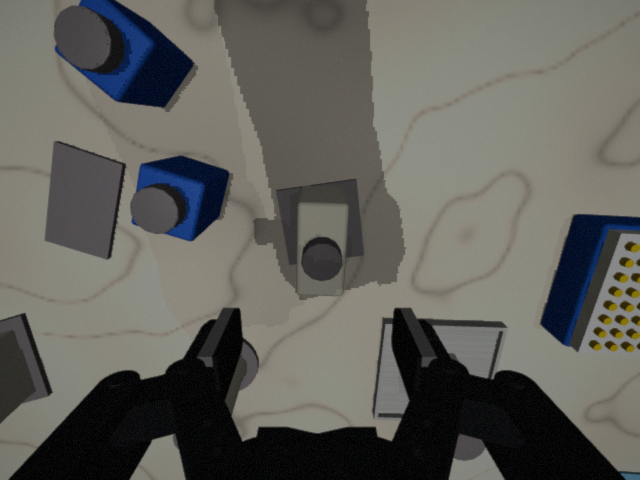

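View pics/t4.png

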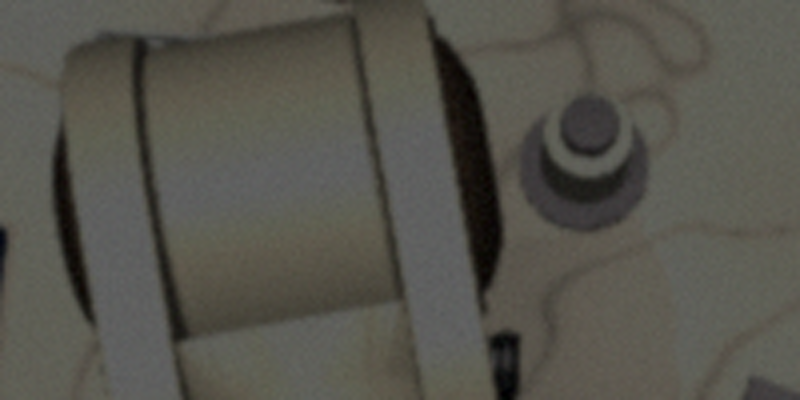

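Oblong bottle ~3 mm further in +y than assumed (columns 298–347); round bottle stands centred on its pad (cap 590,125; pad 585,167).

Request:
{"api": "play_rows", "payload": {
  "increments": [
    {"slide":[0,3,20],"angular":[0,0,0],"claw":0.6},
    {"slide":[0,0,35],"angular":[0,0,0],"claw":0.6},
    {"slide":[0,0,35],"angular":[0,0,0],"claw":0.6},
    {"slide":[0,0,22],"angular":[0,0,0],"claw":0.6},
    {"slide":[0,0,13],"angular":[0,0,0],"claw":0.6},
    {"slide":[0,0,0],"angular":[0,0,0],"claw":0.6},
    {"slide":[0,0,0],"angular":[0,0,0],"claw":-1},
    {"slide":[0,0,0],"angular":[0,0,0],"claw":-1}
  ]
}}

```text
time: 29.95
ee_pos: [0.4722, 0.1016, 0.063]
tcp_rot: [179.9, 0.3, 180.0]
wrist_force: [-0.5, -0.4, -0.7]
opening: 0.04
grasp_force: 0.0
```

Request:
{"api": "play_rows", "payload": {
  "increments": [
    {"slide":[0,0,0],"angular":[0,0,0],"claw":-1},
    {"slide":[0,0,0],"angular":[0,0,0],"claw":-1},
    {"slide":[0,0,0],"angular":[0,0,0],"claw":-1},
    {"slide":[0,0,0],"angular":[0,0,0],"claw":-1},
    {"slide":[0,0,0],"angular":[0,0,0],"claw":-1}
  ]
}}

```text
time: 30.45
ee_pos: [0.4722, 0.1016, 0.0631]
tcp_rot: [179.9, 0.3, 180.0]
wrist_force: [-0.1, 1.5, 6.0]
opening: 0.0358
grasp_force: 30.4
```

Request:
{"api": "play_rows", "payload": {
  "increments": [
    {"slide":[0,0,-8],"angular":[0,0,0],"claw":-1},
    {"slide":[0,0,-17],"angular":[0,0,0],"claw":-1},
    {"slide":[0,0,-25],"angular":[0,0,0],"claw":-1},
    {"slide":[0,0,-30],"angular":[0,0,0],"claw":-1},
    {"slide":[0,0,-30],"angular":[0,0,0],"claw":-1},
    {"slide":[0,0,-15],"angular":[0,0,6.3],"claw":-1},
    {"slide":[0,0,0],"angular":[0,0,6.3],"claw":-1},
    {"slide":[0,0,0],"angular":[0,0,6.2],"claw":-1}
  ]
}}

```text
time: 31.25
ee_pos: [0.4711, 0.1012, 0.1877]
tcp_rot: [179.9, 0.2, 160.9]
wrist_force: [0.6, 0.2, -2.5]
opening: 0.0363
grasp_force: 30.0
```

```bash
python3 - <<'E'
from h import *
go(.4534,-.1145,.19,180-18.8)
I=info("top");print(back(I,190+590/4,165+125/4,.1),back(I,190+585/4,165+167/4,.006))
E
```

```text
q [12.1 -5.4 -7.2 88.  -0.  31.2] pos [0.4711 0.1012 0.1877] rot [179.9    0.19 160.91] t 31.25
  relevel rotvec [0.1  0.19 0.  ]
  slide mm [ -53.9 -209.6   -2.5]
  turn z -0.2903558981750223
[ 0.62734094 -0.00543788] [ 0.62720784 -0.00559994]
```

Request:
{"api": "play_rows", "payload": {
  "increments": [
    {"slide":[-4,-15,0],"angular":[0,0,0],"claw":-1},
    {"slide":[-8,-30,0],"angular":[0,0,0],"claw":-1},
    {"slide":[-10,-40,0],"angular":[0,0,0],"claw":-1},
    {"slide":[-10,-40,0],"angular":[0,0,0],"claw":-1},
    {"slide":[-10,-40,0],"angular":[0,0,0],"claw":-1},
    {"slide":[-8,-29,0],"angular":[0,0,0],"claw":-1},
    {"slide":[-3.9,-15.6,0],"angular":[0,0,0],"claw":-1},
    {"slide":[0,0,0],"angular":[0,0,0],"claw":-1}
  ]
}}

```text
time: 32.05
ee_pos: [0.4539, -0.1163, 0.1867]
tcp_rot: [179.9, 0.1, 161.0]
wrist_force: [-0.2, -0.3, -1.6]
opening: 0.0356
grasp_force: 30.2
```

Request:
{"api": "play_rows", "payload": {
  "increments": [
    {"slide":[0,0,15],"angular":[0,0,0],"claw":-1},
    {"slide":[0,0,30],"angular":[0,0,0],"claw":-1},
    {"slide":[0,0,30],"angular":[0,0,0],"claw":-1},
    {"slide":[0,0,24],"angular":[0,0,0],"claw":-1},
    {"slide":[0,0,12],"angular":[0,0,0],"claw":-1},
    {"slide":[0,0,6],"angular":[0,0,0],"claw":-1},
    {"slide":[0,0,0],"angular":[0,0,0],"claw":-1},
    {"slide":[0,0,0],"angular":[0,0,0],"claw":-1}
  ]
}}

```text
time: 32.85
ee_pos: [0.4552, -0.1144, 0.0704]
tcp_rot: [179.9, 0.2, 161.2]
wrist_force: [0.4, -0.1, -1.8]
opening: 0.0361
grasp_force: 30.2
```

```bash
python3 - <<'E'
from h import *
go(.4534,-.1145,.063,180-18.8)
E
```

```text
q [-14.1  -5.9 -20.6  75.    0.1   4.7] pos [ 0.4552 -0.1144  0.0704] rot [179.91   0.22 161.19] t 32.85
  relevel rotvec [0.09 0.22 0.  ]
  slide mm [ 1.7 -0.7  7.4]
  turn z -0.011331039103680496
```

Request:
{"api": "play_rows", "payload": {
  "increments": [
    {"slide":[1,0,4],"angular":[0,0,0],"claw":-1},
    {"slide":[0,0,2.5],"angular":[0,0,0],"claw":-1},
    {"slide":[0,0,1],"angular":[0,0,0],"claw":-1},
    {"slide":[0,0,0],"angular":[0,0,0],"claw":-1},
    {"slide":[0,0,0],"angular":[0,0,0],"claw":-1}
  ]
}}

```text
time: 33.35
ee_pos: [0.454, -0.1142, 0.0632]
tcp_rot: [179.9, 0.2, 161.2]
wrist_force: [-3.9, 1.3, 7.9]
opening: 0.0357
grasp_force: 31.2
```

Request:
{"api": "play_rows", "payload": {
  "increments": [
    {"slide":[0,0,0],"angular":[0,0,0],"claw":0.1},
    {"slide":[0,0,0],"angular":[0,0,0],"claw":0.3},
    {"slide":[0,0,0],"angular":[0,0,0],"claw":0.3},
    {"slide":[0,0,0],"angular":[0,0,0],"claw":0.3},
    {"slide":[0,0,-10],"angular":[0,0,0],"claw":0.3},
    {"slide":[0,0,-35],"angular":[0,0,0],"claw":0.3},
    {"slide":[0,0,-45],"angular":[0,0,0],"claw":0.6},
    {"slide":[0,0,-35],"angular":[0,0,0],"claw":0.6}
  ]
}}

```text
time: 34.15
ee_pos: [0.4534, -0.1142, 0.19]
tcp_rot: [179.9, 0.2, 161.2]
wrist_force: [0.2, -0.6, 1.0]
opening: 0.0682
grasp_force: 0.0
```

Request:
{"api": "play_rows", "payload": {
  "increments": [
    {"slide":[0,0,0],"angular":[0,0,-6.3],"claw":0.6},
    {"slide":[0,0,0],"angular":[0,0,-6.3],"claw":0.6},
    {"slide":[0,0,0],"angular":[0,0,-6.2],"claw":0.6},
    {"slide":[-12,23,0],"angular":[0,0,0],"claw":0.6},
    {"slide":[-20,37,0],"angular":[0,0,0],"claw":0.6},
    {"slide":[-23,42,0],"angular":[0,0,0],"claw":0.6},
    {"slide":[-23,42,0],"angular":[0,0,0],"claw":0.6},
    {"slide":[-23,42,0],"angular":[0,0,0],"claw":0.6}
  ]
}}

```text
time: 34.95
ee_pos: [0.5552, 0.0735, 0.1882]
tcp_rot: [180.0, 0.2, 180.0]
wrist_force: [1.1, -1.0, -0.1]
opening: 0.0682
grasp_force: 0.0
```

Request:
{"api": "play_rows", "payload": {
  "increments": [
    {"slide":[-23,42,0],"angular":[0,0,0],"claw":0.6},
    {"slide":[-23,42,0],"angular":[0,0,0],"claw":0.6},
    {"slide":[-21,40,0],"angular":[0,0,0],"claw":0.6},
    {"slide":[-13,25,0],"angular":[0,0,0],"claw":0.6},
    {"slide":[0,0,0],"angular":[0,0,0],"claw":0.6},
    {"slide":[0,0,0],"angular":[0,0,0],"claw":0.6}
  ]
}}

```text
time: 35.55
ee_pos: [0.6345, 0.2212, 0.1874]
tcp_rot: [180.0, 0.1, -180.0]
wrist_force: [0.1, -0.9, 0.4]
opening: 0.0684
grasp_force: 0.0
```

```bash
python3 - <<'E'
from h import *
go(.6347,.2214,.063,180)
I=info("wrist");cv2.imwrite("pics/w5.png",bot.camera("wrist")[:,:,::-1])
c=np.array([.6347,.2214])
for s,t in((1,1),(1,-1),(-1,-1),(-1,1)):print(np.round(proj(I,[c[0]+s*.023,c[1]+t*.023,.08]),1))
t=bot.camera("top");k=t[235:335,290:440];cv2.imwrite("pics/t5.png",cv2.resize(k,(750,500),interpolation=2)[:,:,::-1])
E
```

```text
q [19.2 21.4 22.5 91.  -0.  19.2] pos [0.6345 0.2212 0.1874] rot [ 1.7999e+02  1.2000e-01 -1.7997e+02] t 35.55
  relevel rotvec [0.01 0.12 0.  ]
  slide mm [  0.    0.2 124.4]
  turn z 0.03148190359684122
[347.8 281.6]
[285.4 281.6]
[283.4 221.1]
[349.8 221.1]
```

View pics/t5.png

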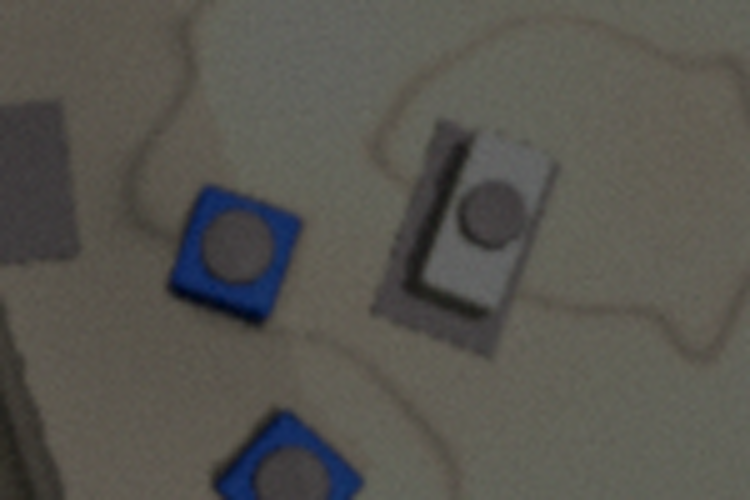

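Oblong stands aligned on its pad (cap 492,214). Now the square bottle.

Request:
{"api": "play_rows", "payload": {
  "increments": [
    {"slide":[0,0,20],"angular":[0,0,0],"claw":0.6},
    {"slide":[0,0,35],"angular":[0,0,0],"claw":0.6},
    {"slide":[0,0,35],"angular":[0,0,0],"claw":0.6},
    {"slide":[0,0,22],"angular":[0,0,0],"claw":0.6},
    {"slide":[0,0,12],"angular":[0,0,0],"claw":0.6},
    {"slide":[0,0,0],"angular":[0,0,0],"claw":0.6},
    {"slide":[0,0,0],"angular":[0,0,0],"claw":-1},
    {"slide":[0,0,0],"angular":[0,0,0],"claw":-1}
  ]
}}

```text
time: 36.45
ee_pos: [0.6358, 0.2209, 0.0659]
tcp_rot: [179.9, 0.3, 180.0]
wrist_force: [0.5, 0.4, -0.7]
opening: 0.0456
grasp_force: 30.8
```

Request:
{"api": "play_rows", "payload": {
  "increments": [
    {"slide":[0,0,0],"angular":[0,0,0],"claw":-1},
    {"slide":[0,0,0],"angular":[0,0,0],"claw":-1},
    {"slide":[0,0,0],"angular":[0,0,0],"claw":-1},
    {"slide":[0,0,0],"angular":[0,0,0],"claw":-1},
    {"slide":[0,0,0],"angular":[0,0,0],"claw":-1}
  ]
}}

```text
time: 36.95
ee_pos: [0.6358, 0.2209, 0.0658]
tcp_rot: [179.9, 0.3, 180.0]
wrist_force: [-0.2, -1.4, 6.5]
opening: 0.0458
grasp_force: 31.5
```

Request:
{"api": "play_rows", "payload": {
  "increments": [
    {"slide":[0,0,-8],"angular":[0,0,0],"claw":-1},
    {"slide":[0,0,-17],"angular":[0,0,0],"claw":-1},
    {"slide":[0,0,-25],"angular":[0,0,0],"claw":-1},
    {"slide":[0,0,-25],"angular":[0,0,0],"claw":-1},
    {"slide":[0,0,-15],"angular":[0,0,-4],"claw":-1},
    {"slide":[0,0,0],"angular":[0,0,-3.5],"claw":-1},
    {"slide":[0,0,0],"angular":[0,0,0],"claw":-1}
  ]
}}

```text
time: 37.65
ee_pos: [0.6348, 0.2209, 0.1546]
tcp_rot: [180.0, 0.2, -172.5]
wrist_force: [-0.4, 0.7, -1.4]
opening: 0.0459
grasp_force: 31.1
```

```bash
python3 - <<'E'
from h import *
I=info("top");print("oblong",back(I,290+492/5,235+214/5,.1))
go(.473,.1015,.15,187.5)
E
```

```text
oblong [ 0.45400497 -0.1145814 ]
q [19.2 21.  18.4 87.2 -0.  11.7] pos [0.6348 0.2209 0.1546] rot [ 179.97    0.22 -172.47] t 37.65
  relevel rotvec [0.03 0.22 0.  ]
  slide mm [176.1 -97.2   3.9]
  turn z 0.02719901980810846
```

Request:
{"api": "play_rows", "payload": {
  "increments": [
    {"slide":[15,-8,0],"angular":[0,0,0],"claw":-1},
    {"slide":[30,-17,0],"angular":[0,0,0],"claw":-1},
    {"slide":[36,-20,0],"angular":[0,0,0],"claw":-1},
    {"slide":[36,-20,0],"angular":[0,0,0],"claw":-1},
    {"slide":[30,-17,0],"angular":[0,0,0],"claw":-1},
    {"slide":[19,-10,0],"angular":[0,0,0],"claw":-1},
    {"slide":[10,-5,0],"angular":[0,0,0],"claw":-1},
    {"slide":[0,0,0],"angular":[0,0,0],"claw":-1}
  ]
}}

```text
time: 38.45
ee_pos: [0.4721, 0.1012, 0.1534]
tcp_rot: [180.0, 0.2, -172.6]
wrist_force: [0.0, 0.4, -2.9]
opening: 0.0457
grasp_force: 31.2
```

Request:
{"api": "play_rows", "payload": {
  "increments": [
    {"slide":[0,0,15],"angular":[0,0,0],"claw":-1},
    {"slide":[0,0,25],"angular":[0,0,0],"claw":-1},
    {"slide":[0,0,22],"angular":[0,0,0],"claw":-1},
    {"slide":[0,0,12],"angular":[0,0,0],"claw":-1},
    {"slide":[0,0,6],"angular":[0,0,0],"claw":-1},
    {"slide":[0,0,0],"angular":[0,0,0],"claw":-1},
    {"slide":[0,0,0],"angular":[0,0,0],"claw":-1}
  ]
}}

```text
time: 39.15
ee_pos: [0.4735, 0.1019, 0.0737]
tcp_rot: [180.0, 0.2, -172.5]
wrist_force: [0.4, 1.3, -1.8]
opening: 0.0457
grasp_force: 31.1
```

```bash
python3 - <<'E'
from h import *
go(.473,.1015,.0655,187.5)
E
```

```text
q [ 12.2  -3.9 -18.4  75.3  -0.    4.7] pos [0.4735 0.1019 0.0737] rot [ 179.99    0.21 -172.52] t 39.15
  relevel rotvec [0.01 0.21 0.  ]
  slide mm [ 0.6 -0.4  8.2]
  turn z -0.022234883961004925
```

Request:
{"api": "play_rows", "payload": {
  "increments": [
    {"slide":[0,0,4],"angular":[0,0,0],"claw":-1},
    {"slide":[0,0,2.5],"angular":[0,0,0],"claw":-1},
    {"slide":[0,0,1.5],"angular":[0,0,0],"claw":-1},
    {"slide":[0,0,0.5],"angular":[0,0,0],"claw":-1},
    {"slide":[0,0,0],"angular":[0,0,0],"claw":-1}
  ]
}}

```text
time: 39.65
ee_pos: [0.4732, 0.1017, 0.0657]
tcp_rot: [180.0, 0.2, -172.5]
wrist_force: [-3.5, -0.6, 6.8]
opening: 0.0457
grasp_force: 31.8
```

Contact. Release, rise, then draw aside for a last look.

Request:
{"api": "play_rows", "payload": {
  "increments": [
    {"slide":[0,0,0],"angular":[0,0,0],"claw":0.3},
    {"slide":[0,0,0],"angular":[0,0,0],"claw":0.6},
    {"slide":[0,0,0],"angular":[0,0,0],"claw":0.6},
    {"slide":[0,0,0],"angular":[0,0,0],"claw":0.6},
    {"slide":[0,0,-10],"angular":[0,0,0],"claw":0.6},
    {"slide":[0,0,-35],"angular":[0,0,0],"claw":0.6},
    {"slide":[0,0,-45],"angular":[0,0,0],"claw":0.6},
    {"slide":[0,0,-45],"angular":[0,0,0],"claw":0.6}
  ]
}}

```text
time: 40.45
ee_pos: [0.4721, 0.1015, 0.2016]
tcp_rot: [180.0, 0.1, -172.5]
wrist_force: [1.1, -0.5, 1.3]
opening: 0.0684
grasp_force: 0.0
```

Request:
{"api": "play_rows", "payload": {
  "increments": [
    {"slide":[0,20,-20],"angular":[0,0,0],"claw":0.6},
    {"slide":[0,40,0],"angular":[0,0,0],"claw":0.6},
    {"slide":[0,45,0],"angular":[0,0,0],"claw":0.6},
    {"slide":[0,45,0],"angular":[0,0,0],"claw":0.6},
    {"slide":[0,40,0],"angular":[0,0,0],"claw":0.6},
    {"slide":[0,30,0],"angular":[0,0,0],"claw":0.6},
    {"slide":[0,0,0],"angular":[0,0,0],"claw":0.6},
    {"slide":[0,0,0],"angular":[0,0,0],"claw":0.6}
  ]
}}

```text
time: 41.25
ee_pos: [0.4437, 0.3202, 0.2199]
tcp_rot: [-180.0, 0.2, -172.4]
wrist_force: [0.4, -0.5, 0.4]
opening: 0.0681
grasp_force: 0.0
```

```bash
python3 - <<'E'
from h import *
a=bot.camera("top")[165:345,205:475]
cv2.imwrite("pics/t6.png",cv2.resize(cv2.convertScaleAbs(a,alpha=1.5,beta=10),(800,533),interpolation=2)[:,:,::-1])
go(.4,.3)
E
```

```text
q [35.8  3.9  5.5 91.5 -0.1 28.3] pos [0.4439 0.3195 0.22  ] rot [-1.8000e+02  1.7000e-01 -1.7251e+02] t 41.3
  relevel rotvec [-0.    0.17 -0.  ]
  slide mm [ 46.  -13.7  -0.1]
```

View pics/t6.png

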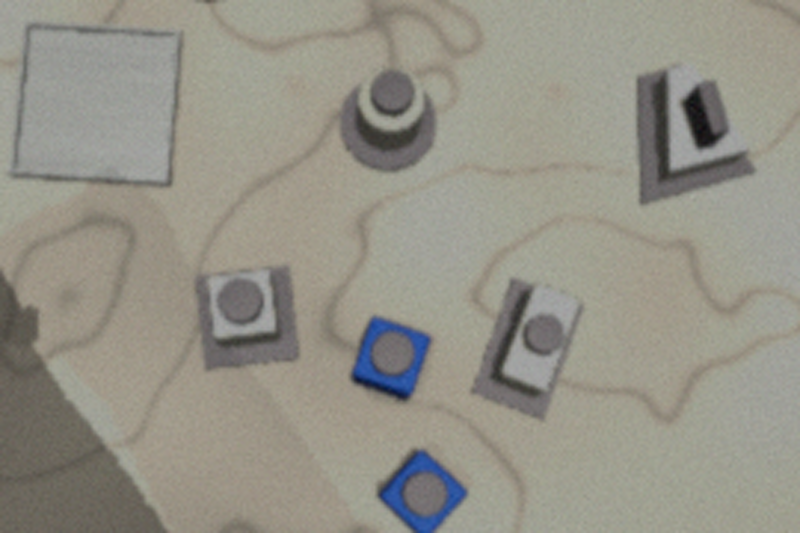

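All four stand aligned on their own pads: round cap (391,92), square (240,301), oblong (542,335), wedge fin (705,112).

```bash
python3 -c "
from workcell import bot
print(bot.job_done())"
```

```text
the job is handed in; nothing more can be done
None
```

The job is handed in at about 41 s of the 141 s: by the last top picture all four containers stand upright on their own pads, centred and lined up, with the tray empty again; no verdict came back.

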